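# Cap the air dryer and set the dry-air valve two turns open

### The job

The dryer jar of the bench's dry-air line has just been refilled: first screw its loose cap down tight against its stop (clockwise seen from above). Then crank the valve's handwheel clockwise until it is shut hard against its stop, and back it off (anticlockwise) exactly two full turns. Finish while holding: keep the wheel's crank handle gripped between the fingers with the wheel at rest at that setting, do not let go, and leave the other things on the bench where they are.

Things in the scene. Friction and masses are not known exactly. Their poses are not given: they have to be found in the camera images.
- valve: Brass valve fixed to the bench on a round flange 80 mm across; origin: centre of its underside on the bench. z is up and is the wheel's axis. x is the direction of its outlet stub (20 mm thick, 45 mm above the bench, reaching 78 mm from the axis). At wheel = 0 the crank handle stands over the stub, on the +x side of the axis; it then turns with the joint.
- wheel_hub (a point): Centre of the dark steel handwheel (112 mm over its rim, rim bar 12 mm thick, three spokes, hub 24 mm across), on the wheel's axis at the rim's mid-height, 97 mm above the bench. The hub's top is 13 mm above this point and nothing on the wheel but the handle is higher.
- wheel (a joint): Opening of the handwheel in rad: 0 = shut against its stop, growing anticlockwise seen from above; two full turns open = 12.57. It can go on to 22. It starts partly open, 2.0 to 6.5, so less than one and a quarter turns. Friction about 0.12 N m (2.4 N at the handle), stays where it is left, rigid stop.
- handle: Upright black crank handle on the wheel's rim: a cylinder 22 mm across and 50 mm tall, 50 mm from the wheel's axis. Origin: centre of its lower end, 106 mm above the bench; z up along it; top at 156 mm. It revolves freely on its own pin, so a gripper can hold it from above and lead it round the circle without turning the gripper. A boss 26 mm across lies right below it.
- handle_mid (a point): Point on the handle's own axis at half its height, 131 mm above the bench.
- jar: Glass dryer jar, 68 mm across, on a round aluminium foot 86 mm across fixed to the bench; shoulder at 100 to 112 mm, cap on top. Origin: centre of the foot's underside on the bench, z up. x is the direction of its low stub (24 mm thick at most, 22 mm above the bench, reaching 90 mm from the axis).
- cap_top (a point): Centre of the top face of the jar's round ribbed black screw cap, 144 mm above the bench; the cap is 44 mm across (about 46 over the ribs) and 26 mm tall and can be gripped at any yaw. A short grey line on its top runs from the middle outwards and points along the jar's x (over the stub) when tight. It turns in place on the jar's axis (it does not rise or come off).
- cap (a joint): How loose the cap is, in rad: 0 = tight against its stop, growing anticlockwise seen from above. Starts 0.7 to 1.3 loose. Friction about 0.06 N m, stays where it is left, rigid stop.
- spool: Bystander: bare metal solder spool standing on its flange, 54 mm across, 34 mm tall; origin: centre of its underside.
- screwdriver: Bystander: screwdriver with a grey handle lying on the bench along its x axis; origin: underside near its middle.
- cleaner: Bystander: round dark steel tip-cleaner pot with brass wool, 68 mm across, 40 mm tall; origin: centre of its underside.

How it is judged:
By the outcome, as a careful person would: the job done as asked, in the order asked, and still so for the second after the job is handed in, while the arm keeps its last pose, push and grip.
It also fails if it takes over 72 s, if anything falls off the work surface, if the arm or the gripper's body presses on something with over 40 N, if the wrist force passes 120 N, or if a joint passes its speed limit or range.

### The arm

A 7-joint arm with a two-finger parallel gripper is mounted at the origin on the work surface. World frame = base frame: x ahead of the robot, y to its left, z up, the work surface at z = 0. Lengths are in mm, angles in rad, forces in N, time in s.
With the tool pointing down it reaches from about 400 to 875 mm from the base axis. Payload 4.4 kg.
Tool frame: the origin (TCP) lies between the finger pads, 19 mm behind the fingertips; this is the grasp point; z points along the fingers, y is the line along which they close (so a half turn about z gives the same grasp; the last joint's range is limited). The gripper opens to 85 mm and grips with 20 to 120 N. Pads are 22 mm wide; open, the fingers measure 114 mm over their backs; the gripper's body (76 mm by 85 mm) begins 54 mm behind the grasp point. The pads swing forward as they close: fully open they stand 13 mm farther back than shut.
Start: joints at [-1.167, 0.628, 0.038, 1.517, -0.027, 0.996, -0.02], TCP at [294.241, 579.603, 250.013] pointing down, gripper open.
Joint ranges: [-3.06, 3.06], [-0.37, 2.12], [-1.25, 1.32], [0.18, 2.47], [-1.1, 4.24], [0.23, 1.98], [-2.94, 2.94]. Speed limits (rad/s): [2.57, 2.57, 3.14, 3.14, 3.14, 3.14, 3.14].

### API

Orientations are given as [roll, pitch, yaw] about the fixed x, y, z axes, in that order (R = Rz(yaw) Ry(pitch) Rx(roll)).
In Python, from cell import monitor, cams, ctrl gives the robot as it stands.
- The arm moves only by the tool drive_tool, never from a script. Its argument "motion" is a list of rows, each an object with "fingers": the opening, from 0 (shut) to 1 (fully open); "linear": the shift along the tool's x, y, z in m, a list of three; "twist": the turn about the tool's z in rad. In form: [{"fingers": fingers, "linear": [x, y, z], "twist": twist}, ...]. A call has 1 to 5 rows; each row shifts and turns the commanded pose from where the row before left it, along the tool's axes as they then stand; what a row does not reach is not made up. A row lasts 1/12 s, in which the tool goes at most 41.7 mm and 7.16 degrees, less where a joint would pass 70% of its speed; a pose out of reach is approached as far as the arm can. A call with a gripper value outside its range is refused whole. The fingers move at their own pace and stop on an object; the grip force is fixed at half the most. Time passes only in rows, so rows that do not move let the fingers close. It gives the time, the measured TCP pose, the force, the opening and the grip force at its end, in the units of the state.
- monitor.read_state(): the state, without advancing time (a new reading comes with each control period).
- cams.get_image(name): name is "scene" or "top"; returns a dict with "color" (420x560x3 uint8, blue, green, red), "K" (3x3 intrinsics, pixels), "R" (3x3) and "t" (3): a world point X has camera coordinates R X + t. Camera axes: x right, y down, z forward; pixel columns grow to the right and rows downward; lengths in mm; the calibration is good to about 2 mm. A picture is of the moment at which its call begins. There is no depth.
- ctrl.finish_job(): hands the job in; it is judged then, once.
The state is a dict: "clock": time; "qpos": joint angles; "qd": joint speeds; "tau": joint torques, N m; "eef_pos": TCP position; "tool_rot": TCP orientation; "force": force on the tool from outside, world axes, zero at the start; "torque": the same for the moment, N m; "width": finger opening in mm; "gripper_force": force on a finger pad.
Only numpy, scipy, OpenCV 4.12 (cv2) and the standard library are available. Lean on these libraries where they do the work, as an engineer would, in place of code of your own. Each camera call takes 0.05 s, during which the arm holds its last target. There are 200 camera calls.

## Working session

There is one attempt and no reset: what is moved stays moved. The work goes in short steps, Python scripts to look and compute and a tool call to move; the robot and the scene stay as the last step left them, time stands still between calls to the robot, and variables do not carry over. Pictures are saved under pics/ and viewed, at most 10 in all, crops included, and the job is handed in when it is done.

Besides the shell and the picture viewer there is one more tool, called after "Request:" as name(argument=value, ...) on one line, values as JSON. drive_tool: Moves the arm, as the interface text tells. Its arguments: {"type":"object","properties":{"motion":{"type":"array"}},"required":["motion"]}

```bash
mkdir -p pics; ls; python3 - <<'E'
from cell import monitor,cams,ctrl
import cv2,numpy as np
print(monitor.read_state())
for n in("scene","top"):
    d=cams.get_image(n); cv2.imwrite(f"pics/{n}0.png",d["color"]); np.savez(f"{n}0.npz",**d); print(n,d["K"],d["R"],d["t"])
E
```

```text
pics
{'clock': 0.0, 'qpos': array([-1.16682334,  0.62933113,  0.03844285,  1.51840359, -0.02700741,
        0.99626525, -0.02001788]), 'qd': array([-0.00039401, -0.00169223,  0.00190144,  0.00054013,  0.00061067,
       -0.00100472, -0.00062094]), 'tau': array([ 9.46000146e-04, -5.63415492e+01,  1.22608557e+00, -1.93441433e+01,
        1.09411959e-02,  1.02266326e-02,  1.05311403e-05]), 'eef_pos': array([293.94734549, 579.0678008 , 249.08739649]), 'tool_rot': array([-3.13970341e+00,  1.90902729e-05,  2.67179624e+00]), 'force': array([0.92818672, 0.38147476, 0.12900588]), 'torque': array([ 0.03437627,  0.02121255, -0.04376956]), 'gripper_force': 0.0, 'width': 85.3446445855104}
scene [[528.53995181   0.         286.28011971]
 [  0.         528.53995181 213.48600377]
 [  0.           0.           1.        ]] [[ 0.78692057  0.61696585  0.01044788]
 [ 0.41814162 -0.52072205 -0.74431588]
 [-0.45377703  0.59008617 -0.667746  ]] [-467.64506037 -172.8460074  1736.32679137]
top [[483.72707921   0.         281.83176454]
 [  0.         483.72707921 205.48852934]
 [  0.           0.           1.        ]] [[-0.00651316 -0.99991231 -0.01153052]
 [-0.99436616  0.00769615 -0.10571998]
 [ 0.10579945  0.01077699 -0.99432909]] [  17.58861585  599.24260755 1569.56604508]
```

View pics/scene0.png

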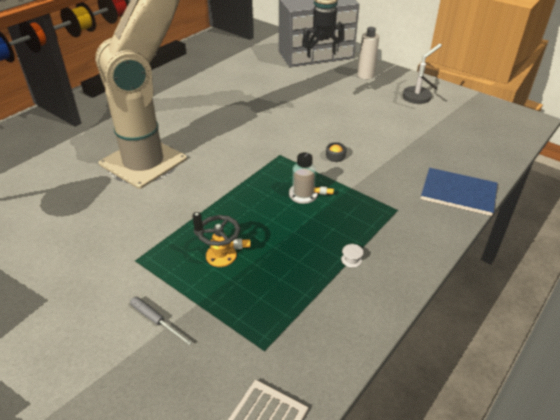

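View pics/top0.png

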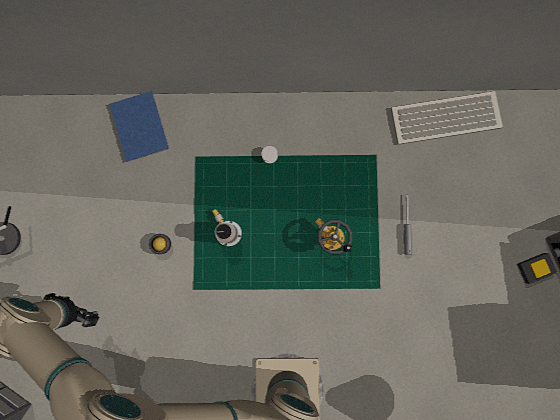

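The scene view shows the jar at about (304,175), with its cap at (305,160), and the valve at (222,240), with its handle at (197,221). In the top view the cap is at about (223,231), the wheel at (335,237) and the handle at (348,249). I'll zoom in on both objects.

```bash
cat > h.py <<'E'
import numpy as np,cv2
def load(n): return dict(np.load(n+".npz"))
def ray(d,u,v,z):
    c=-d["R"].T@d["t"]; r=d["R"].T@np.linalg.inv(d["K"])@np.array([u,v,1.])
    return c+r*(z-c[2])/r[2]
def proj(d,X):
    p=d["K"]@(d["R"]@np.asarray(X,float)+d["t"]); return p[:2]/p[2]
E
python3 - <<'E'
from h import *
t=load("top0")["color"];s=load("scene0")["color"]
def c(i,u,v,w,h): return cv2.resize(i[v:v+h,u:u+w],(400,300),interpolation=cv2.INTER_CUBIC)
a=np.vstack([np.hstack([c(t,205,205,48,36),c(t,307,213,56,42)]),np.hstack([c(s,275,145,72,54),c(s,180,205,80,60)])])
cv2.imwrite("pics/z0.png",a)
E
```

```text
(no output)
```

View pics/z0.png

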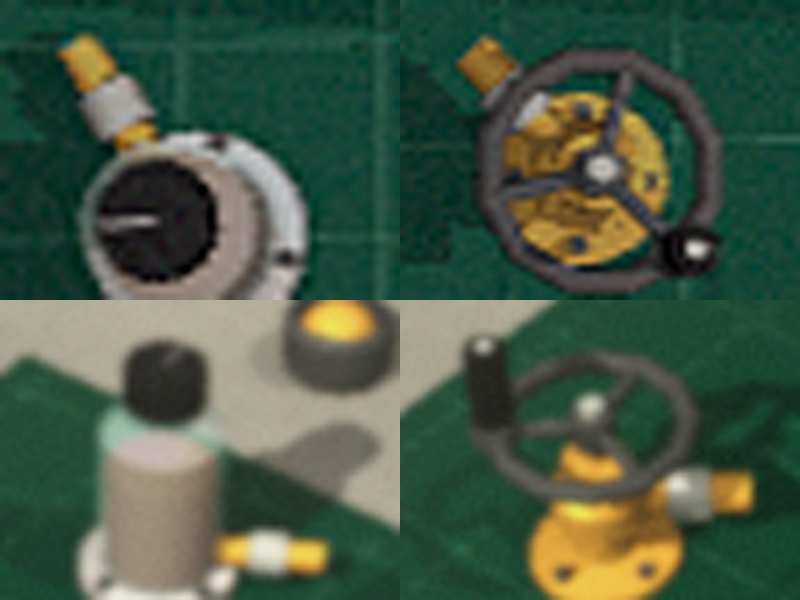

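The zoomed crops show the following:
- **Cap (top view):** centre at about (223.4,230.7), with the grey line pointing left. The stub points up and left.
- **Valve (top view):** hub at about (334.8,236.1), handle top at about (347,247.5), valve stub up and left at about (318.8,220.4).

I'll triangulate these next.

```bash
python3 - <<'E'
from h import *
T=load("top0");S=load("scene0")
def cen(d,u0,v0,w,h,th):
    im=d["color"][v0:v0+h,u0:u0+w].max(2)
    n,l,st,c=cv2.connectedComponentsWithStats((im<th).astype('uint8'))
    i=1+np.argmax(st[1:,4]); 
    return c[i]+[u0,v0], st[i]
print("cap top",cen(T,213,220,20,22,60),"scene",cen(S,292,148,26,20,60))
def sub(z,ox,oy,s,u,v): return ((u+.5)/s-.5+ox,(v+.5)/s-.5+oy)
pts={"cap":((223.4,230.7),(304.3,154.9),144),
"hubtop":(sub(0,307,213,400/56,202,168),sub(0,180,205,5,192,106),110),
"handletop":(sub(0,307,213,400/56,290,248),sub(0,180,205,5,85,45),156),
"vstub":(sub(0,307,213,400/56,87,52),sub(0,180,205,5,350,190),45),
"jstub":(sub(0,205,205,400/48,83,50),sub(0,275,145,400/72,322,255),22)}
for k,(a,b,z) in pts.items():
    P=[d["K"]@np.c_[d["R"],d["t"]] for d in(T,S)]
    X=cv2.triangulatePoints(P[0],P[1],np.array(a),np.array(b)).ravel();X=X[:3]/X[3]
    print(k,"top",ray(T,*a,z)[:2].round(1),"scene",ray(S,*b,z)[:2].round(1),"tri",X.round(1))
# wheel ring: dark-gray mask in top, fit ellipse
im=T["color"][205:265,300:365].astype(int)
m=((im.max(2)-im.min(2)<22)&(im.max(2)>40)&(im.max(2)<130)).astype('uint8')
c,_=cv2.findContours(m,cv2.RETR_EXTERNAL,cv2.CHAIN_APPROX_NONE)
c=max(c,key=cv2.contourArea)+[300,205]; e=cv2.fitEllipse(c);print(e,cv2.minEnclosingCircle(c),ray(T,*e[0],97))
E
```

```text
cap top (array([223.69480519, 231.03896104]), array([  4,   4,  14,  15, 154], dtype=int32)) scene (array([304.07142857, 160.18571429]), array([  6,   6,  14,  13, 140], dtype=int32))
cap top [511.1 191.7] scene [506.6 193.6] tri [510.  190.5 147.4]
hubtop top [ 493.6 -152.5] scene [ 492.3 -154.2] tri [ 492.8 -153.3  109.8]
handletop top [ 457.7 -184.5] scene [ 456.9 -188.6] tri [ 456.4 -186.2  154.1]
vstub top [ 549.8 -107.2] scene [ 550.5 -101.9] tri [ 551.2 -105.5   48.1]
jstub top [585.1 237.9] scene [584.2 239.2] tri [585.  237.7  23.4]
((334.227294921875, 235.4770050048828), (32.585899353027344, 33.28093338012695), 121.27774810791016) ((333.6836853027344, 235.6836700439453), 18.43242835998535) [ 496.13631979 -151.84544728   97.        ]
```

Checks against the given sizes:
- **Wheel:** centre (493,-153), handle radius 49 mm, stub at 40°, handle at 222°, so wheel ≈ 3.2 rad.
- **Cap:** centre (510,192), stub at about 31°, line at about 94°, so the cap is ≈ 1.1 rad loose.

All of these are consistent, so I'm moving over the cap now.

Request:
drive_tool(motion=[{"fingers":1,"linear":[-0.0245,-0.0165,0],"twist":0},{"fingers":1,"linear":[-0.0245,-0.0165,0],"twist":0},{"fingers":1,"linear":[-0.0245,-0.0165,0],"twist":0},{"fingers":1,"linear":[-0.0245,-0.0165,0],"twist":0},{"fingers":1,"linear":[-0.0245,-0.0165,0],"twist":0}])

```text
clock: 0.52
eef_pos: [366.4, 449.1, 249.6]
tool_rot: [-3.141, -0.0, 2.672]
force: [0.4, 0.7, 0.0]
width: 85.2
gripper_force: 0.0
```

Request:
drive_tool(motion=[{"fingers":1,"linear":[-0.0245,-0.0165,0],"twist":0},{"fingers":1,"linear":[-0.0245,-0.0165,0],"twist":0},{"fingers":1,"linear":[-0.0245,-0.0165,0],"twist":0},{"fingers":1,"linear":[-0.0245,-0.0165,0],"twist":0},{"fingers":1,"linear":[-0.0245,-0.0165,0],"twist":0}])

```text
clock: 0.93
eef_pos: [438.3, 320.1, 249.7]
tool_rot: [-3.141, -0.0, 2.672]
force: [-0.5, -0.4, -0.6]
width: 85.5
gripper_force: 0.0
```

Request:
drive_tool(motion=[{"fingers":1,"linear":[-0.0245,-0.0165,0],"twist":0},{"fingers":1,"linear":[-0.0245,-0.0165,0],"twist":0},{"fingers":1,"linear":[-0.0245,-0.0165,0],"twist":0},{"fingers":1,"linear":[-0.0245,-0.0165,0],"twist":0},{"fingers":1,"linear":[-0.0245,-0.0165,0],"twist":0}])

```text
clock: 1.35
eef_pos: [510.1, 191.1, 249.7]
tool_rot: [-3.141, -0.001, 2.672]
force: [0.7, -0.9, 0.1]
width: 85.3
gripper_force: 0.0
```

Request:
drive_tool(motion=[{"fingers":1,"linear":[0,0,0],"twist":0.11},{"fingers":1,"linear":[0,0,0],"twist":0.11},{"fingers":1,"linear":[0,0,0],"twist":0.11},{"fingers":1,"linear":[0,0,0],"twist":0.11},{"fingers":1,"linear":[0,0,0],"twist":0.11}])

```text
clock: 1.77
eef_pos: [509.6, 192.3, 249.6]
tool_rot: [-3.141, -0.0, 2.116]
force: [0.2, -0.1, -0.4]
width: 85.3
gripper_force: 0.0
```

Request:
drive_tool(motion=[{"fingers":1,"linear":[0,0,0],"twist":0.11},{"fingers":1,"linear":[0,0,0],"twist":0.11},{"fingers":1,"linear":[0,0,0],"twist":0.05},{"fingers":1,"linear":[0,0,0],"twist":0},{"fingers":1,"linear":[0,0,0],"twist":0}])

```text
clock: 2.18
eef_pos: [509.6, 192.6, 249.7]
tool_rot: [-3.141, 0.0, 1.854]
force: [-0.3, -0.1, -0.1]
width: 85.6
gripper_force: 0.0
```

```bash
cat > w.py <<'E'
# print tool-frame shift to a world target: python3 w.py x y z
import sys; from cell import monitor; from h import *
from scipy.spatial.transform import Rotation as Ro
s=monitor.read_state(); R=Ro.from_euler('xyz',s["tool_rot"]).as_matrix()
print(s["clock"],s["eef_pos"].round(1),s["tool_rot"].round(3),"q",s["qpos"].round(2),"F",s["force"].round(1),"T",s["torque"].round(2),"w",s["width"],s["gripper_force"])
print("shift",(R.T@(np.array(sys.argv[1:4],float)-s["eef_pos"])).round(1))
E
python3 w.py 510 192 137
```

```text
2.1833 [509.6 192.6 249.7] [-3.141  0.     1.854] q [-0.6   0.49  0.28  1.82 -0.17  0.86  0.04] F [-0.3 -0.1 -0.1] T [-0.01 -0.03 -0.  ] w 85.59486871942607 0.0
shift [ -0.7   0.3 112.7]
```

Request:
drive_tool(motion=[{"fingers":1,"linear":[0,0,0.023],"twist":0},{"fingers":1,"linear":[0,0,0.023],"twist":0},{"fingers":1,"linear":[0,0,0.023],"twist":0},{"fingers":1,"linear":[0,0,0.023],"twist":0},{"fingers":1,"linear":[0,0,0.01],"twist":0}])

```text
clock: 2.6
eef_pos: [508.2, 192.1, 145.4]
tool_rot: [-3.137, 0.0, 1.853]
force: [-0.6, -0.2, -0.5]
width: 85.4
gripper_force: 0.0
```

Request:
drive_tool(motion=[{"fingers":1,"linear":[0,0,0.01],"twist":0},{"fingers":0.6,"linear":[0,0,0],"twist":0},{"fingers":0.4,"linear":[0,0,0],"twist":0},{"fingers":0.3,"linear":[0,0,0],"twist":0},{"fingers":0.3,"linear":[0,0,0],"twist":0}])

```text
clock: 3.02
eef_pos: [510.6, 192.8, 139.5]
tool_rot: [3.139, -0.0, 1.852]
force: [-1.1, 0.9, 3.7]
width: 42.3
gripper_force: 60.1
```

Request:
drive_tool(motion=[{"fingers":0.2,"linear":[0,0,0],"twist":0},{"fingers":0.2,"linear":[0,0,0],"twist":0},{"fingers":0.2,"linear":[0,0,0],"twist":0},{"fingers":0.2,"linear":[0,0,0],"twist":0},{"fingers":0.2,"linear":[0,0,0],"twist":0}])

```text
clock: 3.43
eef_pos: [510.7, 192.8, 139.5]
tool_rot: [3.139, -0.0, 1.852]
force: [-0.2, -0.6, 6.0]
width: 41.8
gripper_force: 60.6
```

```bash
python3 w.py 510 192 137
```

```text
3.4333 [510.7 192.8 139.5] [ 3.139 -0.     1.852] q [-0.56  0.64  0.22  1.92 -0.24  0.6   0.1 ] F [-0.2 -0.6  6. ] T [-0.1   0.25  0.02] w 41.76737556448298 60.63755750656128
shift [-0.6 -0.9  2.5]
```

The cap is gripped with little side force. Turning it clockwise.

Request:
drive_tool(motion=[{"fingers":0.2,"linear":[0,0,0],"twist":0.1},{"fingers":0.2,"linear":[0,0,0],"twist":0.1},{"fingers":0.2,"linear":[0,0,0],"twist":0.1},{"fingers":0.2,"linear":[0,0,0],"twist":0.1},{"fingers":0.2,"linear":[0,0,0],"twist":0.1}])

```text
clock: 3.85
eef_pos: [510.8, 192.8, 139.5]
tool_rot: [3.14, -0.002, 1.347]
force: [-0.7, 0.1, 5.5]
width: 42.2
gripper_force: 60.5
```

Request:
drive_tool(motion=[{"fingers":0.2,"linear":[0,0,0],"twist":0.1},{"fingers":0.2,"linear":[0,0,0],"twist":0.1},{"fingers":0.2,"linear":[0,0,0],"twist":0.1},{"fingers":0.2,"linear":[0,0,0],"twist":0.05},{"fingers":0.2,"linear":[0,0,0],"twist":0}])

```text
clock: 4.27
eef_pos: [510.8, 192.8, 139.5]
tool_rot: [3.14, -0.002, 1.0]
force: [-0.9, -0.8, 7.1]
width: 42.4
gripper_force: 60.7
```

```bash
python3 w.py 510 192 137
```

```text
4.2667 [510.8 192.8 139.5] [ 3.14e+00 -2.00e-03  1.00e+00] q [-0.71  0.68  0.46  1.92 -0.49  0.65 -0.51] F [-0.9 -0.8  7.1] T [-0.12  0.15 -0.08] w 42.36343115777228 60.70144772529602
shift [-1.1 -0.3  2.5]
```

Request:
drive_tool(motion=[{"fingers":0.2,"linear":[0,0,0],"twist":0.05},{"fingers":0.2,"linear":[0,0,0],"twist":0.05},{"fingers":0.2,"linear":[0,0,0],"twist":0.05},{"fingers":0.2,"linear":[0,0,0],"twist":0.03},{"fingers":0.2,"linear":[0,0,0],"twist":0}])

```text
clock: 4.68
eef_pos: [510.8, 192.7, 139.5]
tool_rot: [3.141, -0.003, 0.821]
force: [-0.8, -0.8, 6.2]
width: 42.3
gripper_force: 60.7
```

```bash
python3 w.py 510 192 137
```

```text
4.6833 [510.8 192.7 139.5] [ 3.141e+00 -3.000e-03  8.210e-01] q [-0.74  0.69  0.51  1.92 -0.54  0.66 -0.64] F [-0.8 -0.8  6.2] T [-0.18  0.17 -0.04] w 42.260672537779996 60.66509127616882
shift [-1.1 -0.1  2.5]
```

Request:
drive_tool(motion=[{"fingers":0.2,"linear":[0,0,0],"twist":0.03},{"fingers":0.2,"linear":[0,0,0],"twist":0.03},{"fingers":0.2,"linear":[0,0,0],"twist":0.03},{"fingers":0.2,"linear":[0,0,0],"twist":0},{"fingers":0.2,"linear":[0,0,0],"twist":0}])

```text
clock: 5.1
eef_pos: [510.8, 192.7, 139.5]
tool_rot: [3.141, -0.003, 0.732]
force: [-0.8, -0.1, 7.4]
width: 42.0
gripper_force: 60.7
```

```bash
python3 w.py 510 192 137
```

```text
5.1 [510.8 192.7 139.5] [ 3.141e+00 -3.000e-03  7.320e-01] q [-0.76  0.7   0.54  1.92 -0.56  0.67 -0.71] F [-0.8 -0.1  7.4] T [-0.19  0.17 -0.09] w 42.04360571373675 60.66809892654419
shift [-1.1 -0.   2.5]
```

Request:
drive_tool(motion=[{"fingers":0.2,"linear":[0,0,0],"twist":0.03},{"fingers":0.2,"linear":[0,0,0],"twist":0.03},{"fingers":0.2,"linear":[0,0,0],"twist":0.02},{"fingers":0.2,"linear":[0,0,0],"twist":0},{"fingers":0.2,"linear":[0,0,0],"twist":0}])

```text
clock: 5.52
eef_pos: [511.7, 193.4, 139.5]
tool_rot: [3.14, -0.004, 0.657]
force: [1.2, -0.3, 7.0]
width: 41.9
gripper_force: 62.8
```

```bash
python3 w.py 510 192 137
```

```text
5.5167 [511.7 193.4 139.5] [ 3.14  -0.004  0.657] q [-0.77  0.7   0.56  1.92 -0.58  0.68 -0.76] F [ 1.2 -0.3  7. ] T [ 0.08 -0.29  1.43] w 41.92667385671054 62.75086998939514
shift [-2.2  0.1  2.5]
```

Request:
drive_tool(motion=[{"fingers":0.2,"linear":[0,0,0],"twist":0.03},{"fingers":0.2,"linear":[0,0,0],"twist":0.03},{"fingers":0.2,"linear":[0,0,0],"twist":0.02},{"fingers":0.2,"linear":[0,0,0],"twist":0},{"fingers":0.2,"linear":[0,0,0],"twist":0}])

```text
clock: 5.93
eef_pos: [513.2, 194.2, 139.5]
tool_rot: [3.139, -0.007, 0.575]
force: [5.1, 3.0, 5.6]
width: 42.3
gripper_force: 62.8
```

```bash
python3 w.py 510 192 137
```

```text
5.9333 [513.2 194.2 139.5] [ 3.139 -0.007  0.575] q [-0.78  0.71  0.58  1.92 -0.61  0.68 -0.82] F [5.1 3.  5.6] T [ 0.59 -1.32  1.39] w 42.32055005420069 62.83916115760803
shift [-3.9  0.1  2.5]
```

The cap met its stop: the torque rose to 1.4 N m and then the grip slipped. I'll release, rise, and check the line.

Request:
drive_tool(motion=[{"fingers":1,"linear":[0,0,0],"twist":0},{"fingers":1,"linear":[0,0,0],"twist":0},{"fingers":1,"linear":[0,0,0],"twist":0},{"fingers":1,"linear":[0,0,0],"twist":0},{"fingers":1,"linear":[0,0,-0.005],"twist":0}])

```text
clock: 6.35
eef_pos: [508.6, 192.0, 142.1]
tool_rot: [-3.141, 0.003, 0.571]
force: [0.2, 0.4, 0.6]
width: 85.4
gripper_force: 0.0
```

Request:
drive_tool(motion=[{"fingers":1,"linear":[0,0,-0.025],"twist":0},{"fingers":1,"linear":[0,0,-0.025],"twist":0},{"fingers":1,"linear":[0,0,-0.025],"twist":0},{"fingers":1,"linear":[0,0,-0.02],"twist":-0.06},{"fingers":1,"linear":[0,0,0],"twist":-0.06}])

```text
clock: 6.77
eef_pos: [512.0, 192.4, 242.0]
tool_rot: [3.139, -0.006, 0.693]
force: [1.0, 0.0, -0.3]
width: 85.1
gripper_force: 0.0
```

```bash
python3 w.py 457 -186 236
```

```text
6.7667 [512.  192.4 242. ] [ 3.139 -0.006  0.693] q [-0.85  0.57  0.67  1.83 -0.45  0.89 -0.84] F [ 1.   0.  -0.3] T [-0.04  0.    0.01] w 85.1494413458302 0.0
shift [-284.2  255.9    4.9]
```

Request:
drive_tool(motion=[{"fingers":1,"linear":[-0.019,0.017,0],"twist":0},{"fingers":1,"linear":[-0.019,0.017,0],"twist":0},{"fingers":1,"linear":[-0.019,0.017,0],"twist":0},{"fingers":1,"linear":[-0.019,0.017,0],"twist":0},{"fingers":1,"linear":[-0.019,0.017,0],"twist":0}])

```text
clock: 7.18
eef_pos: [490.2, 65.2, 238.2]
tool_rot: [-3.141, 0.0, 0.691]
force: [0.5, -0.1, -0.0]
width: 85.6
gripper_force: 0.0
```

Request:
drive_tool(motion=[{"fingers":1,"linear":[-0.019,0.017,0],"twist":0},{"fingers":1,"linear":[-0.019,0.017,0],"twist":0},{"fingers":1,"linear":[-0.019,0.017,0],"twist":0},{"fingers":1,"linear":[-0.019,0.017,0],"twist":0},{"fingers":1,"linear":[-0.019,0.017,0],"twist":0}])

```text
clock: 7.6
eef_pos: [471.2, -60.8, 238.2]
tool_rot: [-3.141, 0.0, 0.691]
force: [0.4, 0.5, -0.5]
width: 85.3
gripper_force: 0.0
```

Request:
drive_tool(motion=[{"fingers":1,"linear":[-0.019,0.017,0],"twist":0},{"fingers":1,"linear":[-0.019,0.017,0],"twist":0},{"fingers":1,"linear":[-0.019,0.017,0],"twist":0},{"fingers":1,"linear":[-0.019,0.017,0],"twist":0},{"fingers":1,"linear":[-0.019,0.017,0],"twist":0}])

```text
clock: 8.02
eef_pos: [452.2, -186.8, 238.2]
tool_rot: [-3.141, 0.0, 0.691]
force: [0.3, -0.2, 0.1]
width: 85.3
gripper_force: 0.0
```

```bash
python3 w.py 457 -186 138; python3 - <<'E'
from cell import cams
from h import *
t=cams.get_image("top"); s=cams.get_image("scene"); np.savez("top1.npz",**t)
def c(i,u,v,w,h): return cv2.resize(i[v:v+h,u:u+w],(400,300),interpolation=cv2.INTER_CUBIC)
i=t["color"];j=s["color"]
cv2.imwrite("pics/z1.png",np.vstack([np.hstack([c(i,205,205,48,36),c(i,295,200,80,60)]),np.hstack([c(j,275,145,72,54),c(j,170,175,100,75)])]))
E
```

```text
8.0167 [ 452.2 -186.8  238.2] [-3.141  0.     0.691] q [-0.12  0.49  0.65  1.98 -0.41  0.81 -0.11] F [ 0.3 -0.2  0.1] T [ 0.07 -0.03 -0.  ] w 85.26073063395533 0.0
shift [  4.2   2.5 100.2]
```

View pics/z1.png

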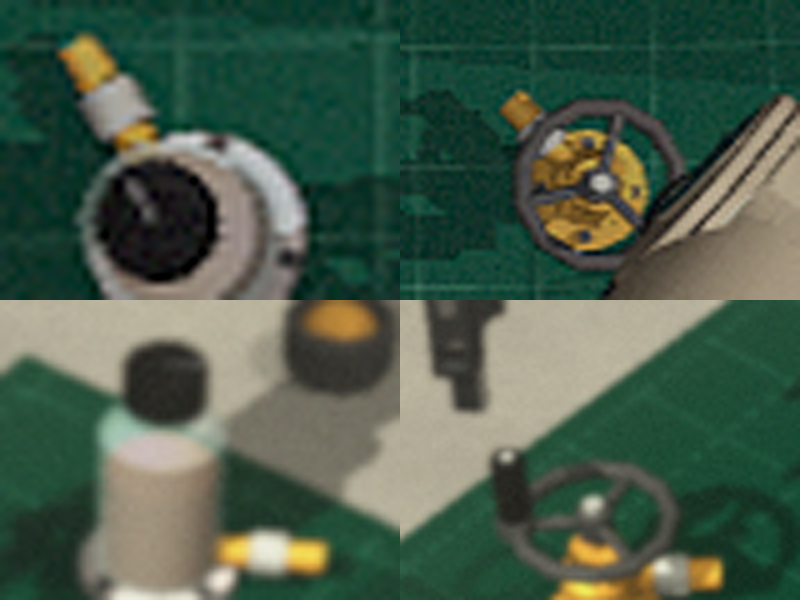

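The picture shows the cap line now running from (157,218) to (122,172), parallel to the stub, so the cap is tight. The wheel has not moved. Descending on the handle.

Request:
drive_tool(motion=[{"fingers":1,"linear":[0.004,0.0025,0.02],"twist":0},{"fingers":1,"linear":[0,0,0.025],"twist":0},{"fingers":1,"linear":[0,0,0.025],"twist":0},{"fingers":1,"linear":[0,0,0.02],"twist":0},{"fingers":1,"linear":[0,0,0.01],"twist":0}])

```text
clock: 8.53
eef_pos: [456.4, -183.7, 136.0]
tool_rot: [-3.138, 0.002, 0.692]
force: [-0.5, -0.2, -0.8]
width: 85.0
gripper_force: 0.0
```

Request:
drive_tool(motion=[{"fingers":0.6,"linear":[0,0,0],"twist":0},{"fingers":0.4,"linear":[0,0,0],"twist":0},{"fingers":0.2,"linear":[0,0,0],"twist":0},{"fingers":0,"linear":[0,0,0],"twist":0},{"fingers":0,"linear":[0,0,0],"twist":0}])

```text
clock: 8.95
eef_pos: [458.4, -185.2, 139.0]
tool_rot: [3.14, -0.001, 0.692]
force: [0.1, 0.8, 0.1]
width: 25.3
gripper_force: 0.0
```

Request:
drive_tool(motion=[{"fingers":0,"linear":[0,0,0],"twist":0},{"fingers":0,"linear":[0,0,0],"twist":0},{"fingers":0,"linear":[0,0,0],"twist":0},{"fingers":0,"linear":[0,0,0],"twist":0},{"fingers":0,"linear":[0,0,0],"twist":0}])

```text
clock: 9.37
eef_pos: [458.5, -185.4, 139.2]
tool_rot: [3.14, -0.002, 0.692]
force: [-0.1, -0.0, 5.9]
width: 20.8
gripper_force: 58.4
```

```bash
python3 w.py 457 -186 138; cat > arc.py <<'E'
# arc.py cx cy r th0(current cmd angle) yaw n*dth... -> tool-frame steps mm
import sys; from h import *
r,th,yaw=map(float,sys.argv[1:4]); c,s=np.cos(yaw),np.sin(yaw)
for d in map(float,sys.argv[4:]):
    a=r*np.array([np.cos(th),np.sin(th)]); th+=d; b=r*np.array([np.cos(th),np.sin(th)]);w=b-a
    print((c*w[0]+s*w[1]).round(1),(s*w[0]-c*w[1]).round(1),"| th",round(th,3))
E
python3 arc.py 49.5 -2.4 0.691 $(yes -- -0.25 | head -13)
```

```text
9.3667 [ 458.5 -185.4  139.2] [ 3.14e+00 -2.00e-03  6.92e-01] q [-0.01  0.64  0.51  2.06 -0.56  0.58  0.02] F [-0.1 -0.   5.9] T [0.09 0.1  0.  ] w 20.781667229231456 58.357821106910706
shift [-1.6 -0.5  1.2]
0.9 -12.3 | th -2.65
3.9 -11.7 | th -2.9
6.7 -10.4 | th -3.15
9.1 -8.4 | th -3.4
10.9 -5.9 | th -3.65
12.0 -3.0 | th -3.9
12.3 0.0 | th -4.15
11.9 3.1 | th -4.4
10.8 6.0 | th -4.65
9.0 8.4 | th -4.9
6.6 10.4 | th -5.15
3.8 11.7 | th -5.4
0.8 12.3 | th -5.65
```

Handle gripped. Cranking clockwise.

Request:
drive_tool(motion=[{"fingers":0,"linear":[0.001,-0.0124,0],"twist":0},{"fingers":0,"linear":[0.0039,-0.0118,0],"twist":0},{"fingers":0,"linear":[0.0067,-0.0105,0],"twist":0},{"fingers":0,"linear":[0.0092,-0.0085,0],"twist":0},{"fingers":0,"linear":[0.011,-0.0059,0],"twist":0}])

```text
clock: 9.78
eef_pos: [451.2, -127.5, 139.1]
tool_rot: [3.139, -0.001, 0.69]
force: [0.8, -4.8, 4.9]
width: 20.8
gripper_force: 60.0
```

Request:
drive_tool(motion=[{"fingers":0,"linear":[0.0121,-0.003,0],"twist":0},{"fingers":0,"linear":[0.0124,0,0],"twist":0},{"fingers":0,"linear":[0.012,0.0031,0],"twist":0},{"fingers":0,"linear":[0.0109,0.006,0],"twist":0},{"fingers":0,"linear":[0,0,0],"twist":0}])

```text
clock: 10.2
eef_pos: [494.2, -101.3, 139.2]
tool_rot: [3.137, -0.002, 0.694]
force: [3.0, -1.6, 5.9]
width: 20.8
gripper_force: 59.9
```

```bash
python3 w.py 493 -153 138
```

```text
10.2 [ 494.2 -101.3  139.2] [ 3.137e+00 -2.000e-03  6.940e-01] q [-0.21  0.65  0.53  2.04 -0.58  0.6  -0.15] F [ 3.  -1.6  5.9] T [-0.19 -0.47  0.03] w 20.80763886939159 59.91924047470093
shift [-34.   39.    1.2]
```

Request:
drive_tool(motion=[{"fingers":0,"linear":[0.0091,0.0085,0],"twist":0},{"fingers":0,"linear":[0.0067,0.0105,0],"twist":0},{"fingers":0,"linear":[0.0016,0.0047,0],"twist":0},{"fingers":0,"linear":[0,0,0],"twist":0},{"fingers":0,"linear":[0,0,0],"twist":0}])

```text
clock: 10.62
eef_pos: [521.1, -108.5, 139.2]
tool_rot: [3.139, -0.002, 0.692]
force: [2.3, -0.8, 6.4]
width: 20.6
gripper_force: 60.2
```

```bash
python3 w.py 493 -153 138
```

```text
10.6167 [ 521.1 -108.5  139.2] [ 3.139e+00 -2.000e-03  6.920e-01] q [-0.2   0.68  0.54  1.96 -0.57  0.65 -0.17] F [ 2.3 -0.8  6.4] T [-0.26 -0.25  0.01] w 20.614692493762657 60.2382230758667
shift [-50.   16.3   1.1]
```

Request:
drive_tool(motion=[{"fingers":0,"linear":[0.0006,0.0025,0],"twist":0},{"fingers":0,"linear":[0.0004,0.0025,0],"twist":0},{"fingers":0,"linear":[0,0,0],"twist":0},{"fingers":0,"linear":[0,0,0],"twist":0}])

```text
clock: 10.95
eef_pos: [524.1, -110.6, 139.1]
tool_rot: [-3.141, -0.002, 0.692]
force: [0.5, 0.3, 8.5]
width: 20.5
gripper_force: 60.3
```

```bash
python3 w.py 493 -153 138
```

```text
10.95 [ 524.1 -110.6  139.1] [-3.141e+00 -2.000e-03  6.920e-01] q [-0.19  0.69  0.54  1.95 -0.57  0.66 -0.17] F [0.5 0.3 8.5] T [0.14 0.16 0.01] w 20.464164388336673 60.2584183216095
shift [-51.   12.8   1. ]
```

Request:
drive_tool(motion=[{"fingers":0,"linear":[0.0005,0.0025,0],"twist":0},{"fingers":0,"linear":[0.0003,0.0025,0],"twist":0},{"fingers":0,"linear":[0,0,0],"twist":0},{"fingers":0,"linear":[0,0,0],"twist":0}])

```text
clock: 11.28
eef_pos: [528.0, -113.6, 139.1]
tool_rot: [-3.141, -0.002, 0.693]
force: [-0.5, 1.1, 8.5]
width: 20.4
gripper_force: 60.3
```

```bash
python3 w.py 493 -153 138
```

```text
11.2833 [ 528.  -113.6  139.1] [-3.141e+00 -2.000e-03  6.930e-01] q [-0.18  0.69  0.54  1.94 -0.57  0.66 -0.16] F [-0.5  1.1  8.5] T [ 0.28  0.15 -0.02] w 20.39540718944429 60.255621671676636
shift [-52.1   8.    1. ]
```

Request:
drive_tool(motion=[{"fingers":0,"linear":[0.0001,0.002,0],"twist":0},{"fingers":0,"linear":[0.0001,0.002,0],"twist":0},{"fingers":0,"linear":[0,0,0],"twist":0},{"fingers":0,"linear":[0,0,0],"twist":0}])

```text
clock: 11.62
eef_pos: [530.8, -116.3, 139.1]
tool_rot: [-3.141, -0.003, 0.693]
force: [-0.3, 2.2, 8.3]
width: 20.4
gripper_force: 60.3
```

```bash
python3 w.py 493 -153 138
```

```text
11.6167 [ 530.8 -116.3  139.1] [-3.141e+00 -3.000e-03  6.930e-01] q [-0.18  0.7   0.54  1.93 -0.57  0.67 -0.16] F [-0.3  2.2  8.3] T [0.33 0.04 0.  ] w 20.44133616306396 60.25408744812012
shift [-52.5   4.1   1. ]
```

Request:
drive_tool(motion=[{"fingers":0,"linear":[0,0.002,0],"twist":0},{"fingers":0,"linear":[0,0.001,0],"twist":0},{"fingers":0,"linear":[0,0,0],"twist":0},{"fingers":0,"linear":[0,0,0],"twist":0}])

```text
clock: 11.95
eef_pos: [532.4, -117.9, 139.1]
tool_rot: [-3.139, -0.003, 0.693]
force: [-1.1, 4.2, 8.9]
width: 20.6
gripper_force: 60.3
```

```bash
python3 w.py 493 -153 138
```

```text
11.95 [ 532.4 -117.9  139.1] [-3.139e+00 -3.000e-03  6.930e-01] q [-0.18  0.7   0.54  1.92 -0.57  0.67 -0.16] F [-1.1  4.2  8.9] T [ 0.58  0.25 -0.05] w 20.602832034088294 60.30234932899475
shift [-52.7   1.8   1. ]
```

Request:
drive_tool(motion=[{"fingers":0,"linear":[0,0.002,0],"twist":0},{"fingers":0,"linear":[0,0.001,0],"twist":0},{"fingers":0,"linear":[0,0,0],"twist":0},{"fingers":0,"linear":[0,0,0],"twist":0}])

```text
clock: 12.28
eef_pos: [532.5, -118.2, 139.0]
tool_rot: [-3.134, -0.002, 0.694]
force: [-4.6, 7.2, 14.4]
width: 20.8
gripper_force: 61.1
```

```bash
python3 w.py 493 -153 138
```

```text
12.2833 [ 532.5 -118.2  139. ] [-3.134e+00 -2.000e-03  6.940e-01] q [-0.17  0.7   0.54  1.92 -0.57  0.68 -0.16] F [-4.6  7.2 14.4] T [ 1.41  1.03 -0.05] w 20.818274370206577 61.121299266815186
shift [-52.7   1.5   0.9]
```

Request:
drive_tool(motion=[{"fingers":0,"linear":[0,0.002,0],"twist":0},{"fingers":0,"linear":[0,0.001,0],"twist":0},{"fingers":0,"linear":[0,0,0],"twist":0},{"fingers":0,"linear":[0,0,0],"twist":0}])

```text
clock: 12.62
eef_pos: [532.7, -118.3, 139.0]
tool_rot: [-3.128, -0.002, 0.695]
force: [-9.3, 10.2, 19.8]
width: 20.6
gripper_force: 61.8
```

```bash
python3 w.py 493 -153 138
```

```text
12.6167 [ 532.7 -118.3  139. ] [-3.128e+00 -2.000e-03  6.950e-01] q [-0.17  0.7   0.54  1.92 -0.56  0.69 -0.16] F [-9.3 10.2 19.8] T [ 2.17  1.83 -0.04] w 20.561024114279277 61.752946972846985
shift [-52.7   1.2   0.9]
```

The stop is reached: the position froze at (532.4,-118.0) while the force climbed to about 14 N tangential. Next I'll fit the circle centre and plan the back-off.

```bash
cat > fit.py <<'E'
from h import *; from scipy.optimize import least_squares
P=np.array([(458.5,-185.4),(451.2,-127.5),(494.2,-101.3),(521.1,-108.5),(524.1,-110.6),(528,-113.6),(530.8,-116.3),(532.4,-117.9)])
f=least_squares(lambda c:np.hypot(*(P-c[:2]).T)-c[2],[493,-153,50]);print(f.x,f.fun.round(1))
f=least_squares(lambda c:np.hypot(*(P-c[:2]).T)-50,[493,-153]);print(f.x,f.fun.round(1))
print([round(float(np.arctan2(*(p-f.x)[::-1])),3) for p in P])
E
python3 fit.py; python3 arc.py 50 0.72 0.693 $(yes 0.3141593 | head -20)
```

```text
[ 495.15682568 -151.34099474   50.02748562] [ 0.  -0.   0.   0.1 -0.1  0.  -0.   0. ]
[ 495.1451508  -151.30725594] [ 0.1 -0.   0.   0.1 -0.   0.  -0.   0. ]
[-2.392, 2.645, 1.59, 1.026, 0.953, 0.854, 0.776, 0.731]
-2.9 -15.4 | th 1.034
-7.5 -13.7 | th 1.348
-11.4 -10.8 | th 1.662
-14.1 -6.7 | th 1.977
-15.5 -2.0 | th 2.291
-15.4 2.9 | th 2.605
-13.7 7.5 | th 2.919
-10.8 11.4 | th 3.233
-6.7 14.1 | th 3.547
-2.0 15.5 | th 3.862
2.9 15.4 | th 4.176
7.5 13.7 | th 4.49
11.4 10.8 | th 4.804
14.1 6.7 | th 5.118
15.5 2.0 | th 5.432
15.4 -2.9 | th 5.747
13.7 -7.5 | th 6.061
10.8 -11.4 | th 6.375
6.7 -14.1 | th 6.689
2.0 -15.5 | th 7.003
```

Request:
drive_tool(motion=[{"fingers":0,"linear":[0,-0.006,0],"twist":0},{"fingers":0,"linear":[-0.0029,-0.0154,0],"twist":0},{"fingers":0,"linear":[-0.0075,-0.0137,0],"twist":0},{"fingers":0,"linear":[-0.0114,-0.0108,0],"twist":0},{"fingers":0,"linear":[-0.0141,-0.0067,0],"twist":0}])

```text
clock: 13.03
eef_pos: [476.7, -104.9, 139.2]
tool_rot: [3.14, -0.005, 0.695]
force: [4.2, -0.5, 3.4]
width: 20.6
gripper_force: 60.4
```

Request:
drive_tool(motion=[{"fingers":0,"linear":[-0.0155,-0.002,0],"twist":0},{"fingers":0,"linear":[-0.0154,0.0029,0],"twist":0},{"fingers":0,"linear":[-0.0137,0.0075,0],"twist":0},{"fingers":0,"linear":[-0.0108,0.0114,0],"twist":0},{"fingers":0,"linear":[-0.0067,0.0141,0],"twist":0}])

```text
clock: 13.45
eef_pos: [448.9, -171.1, 139.1]
tool_rot: [-3.14, -0.004, 0.693]
force: [4.4, 5.7, 7.3]
width: 20.6
gripper_force: 60.5
```

Request:
drive_tool(motion=[{"fingers":0,"linear":[-0.002,0.0155,0],"twist":0},{"fingers":0,"linear":[0,0,0],"twist":0}])

```text
clock: 13.62
eef_pos: [460.0, -187.0, 139.1]
tool_rot: [3.138, -0.004, 0.691]
force: [3.2, -0.0, 7.8]
width: 20.6
gripper_force: 60.5
```

```bash
cat > ang.py <<'E'
import subprocess; from cell import monitor; from h import *
s=monitor.read_state();v=s["eef_pos"][:2]-[495.15,-151.31];print(s["clock"],v.round(1),"r",np.hypot(*v).round(2),"th",np.arctan2(v[1],v[0]).round(3),"F",s["force"].round(1),"T",s["torque"].round(2),"q",s["qpos"].round(2),s["eef_pos"].round(1),s["tool_rot"].round(3),s["width"],s["gripper_force"])
E
python3 ang.py
```

```text
13.6167 [-35.2 -35.7] r 50.13 th -2.349 F [ 3.2 -0.   7.8] T [ 0.07 -0.69  0.08] q [-0.01  0.64  0.51  2.06 -0.56  0.58  0.02] [ 460.  -187.   139.1] [ 3.138 -0.004  0.691] 20.62521937635394 60.46371638774872
```

Request:
drive_tool(motion=[{"fingers":0,"linear":[0.0029,0.0154,0],"twist":0},{"fingers":0,"linear":[0.0075,0.0137,0],"twist":0},{"fingers":0,"linear":[0.0114,0.0108,0],"twist":0},{"fingers":0,"linear":[0.0141,0.0067,0],"twist":0},{"fingers":0,"linear":[0.0155,0.002,0],"twist":0}])

```text
clock: 14.03
eef_pos: [526.6, -190.6, 139.1]
tool_rot: [-3.139, 0.001, 0.691]
force: [-7.0, 1.4, 11.6]
width: 20.4
gripper_force: 61.3
```

Request:
drive_tool(motion=[{"fingers":0,"linear":[0.0154,-0.0029,0],"twist":0},{"fingers":0,"linear":[0.0137,-0.0075,0],"twist":0},{"fingers":0,"linear":[0.0108,-0.0114,0],"twist":0},{"fingers":0,"linear":[0.0067,-0.0141,0],"twist":0},{"fingers":0,"linear":[0.002,-0.0155,0],"twist":0}])

```text
clock: 14.45
eef_pos: [534.4, -120.3, 139.2]
tool_rot: [3.136, -0.002, 0.693]
force: [1.7, -4.3, 3.7]
width: 20.3
gripper_force: 60.5
```

```bash
python3 ang.py
```

```text
14.45 [39.3 31. ] r 50.05 th 0.668 F [ 1.7 -4.3  3.7] T [-0.88 -0.21  0.06] q [-0.18  0.7   0.54  1.92 -0.56  0.67 -0.16] [ 534.4 -120.3  139.2] [ 3.136e+00 -2.000e-03  6.930e-01] 20.27328429155861 60.53963363170624
```

Request:
drive_tool(motion=[{"fingers":0,"linear":[-0.0029,-0.0154,0],"twist":0},{"fingers":0,"linear":[-0.0075,-0.0137,0],"twist":0},{"fingers":0,"linear":[-0.0114,-0.0108,0],"twist":0},{"fingers":0,"linear":[-0.0141,-0.0067,0],"twist":0},{"fingers":0,"linear":[-0.0155,-0.002,0],"twist":0}])

```text
clock: 14.87
eef_pos: [462.8, -113.2, 139.2]
tool_rot: [3.141, -0.004, 0.695]
force: [4.2, 1.0, 5.1]
width: 20.7
gripper_force: 60.6
```

Request:
drive_tool(motion=[{"fingers":0,"linear":[-0.0154,0.0029,0],"twist":0},{"fingers":0,"linear":[-0.0137,0.0075,0],"twist":0},{"fingers":0,"linear":[-0.0108,0.0114,0],"twist":0},{"fingers":0,"linear":[-0.0067,0.0141,0],"twist":0},{"fingers":0,"linear":[-0.002,0.0155,0],"twist":0}])

```text
clock: 15.28
eef_pos: [457.1, -184.2, 139.1]
tool_rot: [-3.139, -0.003, 0.693]
force: [3.3, 8.0, 10.7]
width: 20.8
gripper_force: 60.8
```

```bash
python3 ang.py
```

```text
15.2833 [-38.1 -32.9] r 50.33 th -2.429 F [ 3.3  8.  10.7] T [ 1.73 -0.84  0.03] q [-0.01  0.64  0.5   2.06 -0.56  0.58  0.02] [ 457.1 -184.2  139.1] [-3.139e+00 -3.000e-03  6.930e-01] 20.793267809297838 60.776748061180115
```

Request:
drive_tool(motion=[{"fingers":0,"linear":[0.0029,0.0154,0],"twist":0},{"fingers":0,"linear":[0.0075,0.0137,0],"twist":0},{"fingers":0,"linear":[0.0114,0.0108,0],"twist":0},{"fingers":0,"linear":[0.0141,0.0067,0],"twist":0},{"fingers":0,"linear":[0.0155,0.002,0],"twist":0}])

```text
clock: 15.7
eef_pos: [526.6, -190.6, 139.1]
tool_rot: [-3.139, 0.001, 0.691]
force: [-6.3, 0.9, 12.6]
width: 20.7
gripper_force: 61.4
```

Request:
drive_tool(motion=[{"fingers":0,"linear":[0.0154,-0.0029,0],"twist":0},{"fingers":0,"linear":[0.0137,-0.0075,0],"twist":0},{"fingers":0,"linear":[0.0108,-0.0114,0],"twist":0},{"fingers":0,"linear":[0,0,0],"twist":0},{"fingers":0,"linear":[0,0,0],"twist":0}])

```text
clock: 16.12
eef_pos: [544.9, -146.0, 139.2]
tool_rot: [-3.141, -0.002, 0.694]
force: [-0.2, 1.8, 7.9]
width: 20.5
gripper_force: 61.1
```

```bash
python3 ang.py;python3 w.py 532.45 -118 139
```

```text
16.1167 [49.8  5.4] r 50.05 th 0.107 F [-0.2  1.8  7.9] T [ 0.5  -0.04 -0.03] q [-0.12  0.72  0.54  1.87 -0.55  0.7  -0.14] [ 544.9 -146.   139.2] [-3.141e+00 -2.000e-03  6.940e-01] 20.483574803074657 61.13783240318298
16.1167 [ 544.9 -146.   139.2] [-3.141e+00 -2.000e-03  6.940e-01] q [-0.12  0.72  0.54  1.87 -0.55  0.7  -0.14] F [-0.2  1.8  7.9] T [ 0.5  -0.04 -0.03] w 20.483574803074657 61.13783240318298
shift [  8.3 -29.5   0.2]
```

Request:
drive_tool(motion=[{"fingers":0,"linear":[0.0047,-0.0088,0],"twist":0},{"fingers":0,"linear":[0.0028,-0.0096,0],"twist":0},{"fingers":0,"linear":[0.0008,-0.0085,0],"twist":0},{"fingers":0,"linear":[0,0,0],"twist":0},{"fingers":0,"linear":[0,0,0],"twist":0}])

```text
clock: 16.53
eef_pos: [534.0, -119.9, 139.1]
tool_rot: [-3.14, -0.003, 0.694]
force: [0.9, 2.1, 11.1]
width: 20.8
gripper_force: 61.4
```

```bash
python3 ang.py;python3 w.py 532.45 -118 139
```

```text
16.5333 [38.8 31.4] r 49.94 th 0.681 F [ 0.9  2.1 11.1] T [ 0.53 -0.23  0.02] q [-0.17  0.7   0.54  1.92 -0.56  0.67 -0.16] [ 534.  -119.9  139.1] [-3.14e+00 -3.00e-03  6.94e-01] 20.779919122850142 61.40869975090027
16.5333 [ 534.  -119.9  139.1] [-3.14e+00 -3.00e-03  6.94e-01] q [-0.17  0.7   0.54  1.92 -0.56  0.67 -0.16] F [ 0.9  2.1 11.1] T [ 0.53 -0.23  0.02] w 20.779919122850142 61.40869975090027
shift [ 0.  -2.4  0.1]
```

Request:
drive_tool(motion=[{"fingers":0,"linear":[0,-0.0015,0],"twist":0},{"fingers":0,"linear":[0,-0.0015,0],"twist":0},{"fingers":0,"linear":[0,0,0],"twist":0},{"fingers":0,"linear":[0,0,0],"twist":0},{"fingers":0,"linear":[0,0,0],"twist":0}])

```text
clock: 16.95
eef_pos: [533.0, -118.8, 139.1]
tool_rot: [3.14, -0.003, 0.693]
force: [2.8, 0.7, 8.4]
width: 20.6
gripper_force: 61.1
```

```bash
python3 ang.py;python3 w.py 532.45 -118 139
```

```text
16.95 [37.9 32.5] r 49.93 th 0.709 F [2.8 0.7 8.4] T [ 0.13 -0.61 -0.06] q [-0.17  0.7   0.54  1.93 -0.56  0.67 -0.16] [ 533.  -118.8  139.1] [ 3.14e+00 -3.00e-03  6.93e-01] 20.551489340468823 61.06732964515686
16.95 [ 533.  -118.8  139.1] [ 3.14e+00 -3.00e-03  6.93e-01] q [-0.17  0.7   0.54  1.93 -0.56  0.67 -0.16] F [2.8 0.7 8.4] T [ 0.13 -0.61 -0.06] w 20.551489340468823 61.06732964515686
shift [ 0.1 -1.   0.1]
```

Request:
drive_tool(motion=[{"fingers":0,"linear":[0,-0.0015,0],"twist":0},{"fingers":0,"linear":[0,0,0],"twist":0},{"fingers":0,"linear":[0,0,0],"twist":0},{"fingers":0,"linear":[0,0,0],"twist":0}])

```text
clock: 17.28
eef_pos: [532.1, -117.8, 139.1]
tool_rot: [3.14, -0.003, 0.693]
force: [4.1, -1.0, 8.1]
width: 20.5
gripper_force: 61.1
```

```bash
python3 w.py 532.45 -118 139; python3 - <<'E'
from cell import cams
from h import *
t=cams.get_image("top"); s=cams.get_image("scene")
def c(i,u,v,w,h): return cv2.resize(i[v:v+h,u:u+w],(400,300),interpolation=cv2.INTER_CUBIC)
i=t["color"];j=s["color"]
cv2.imwrite("pics/z2.png",np.vstack([np.hstack([c(i,205,205,48,36),c(i,295,200,80,60)]),np.hstack([c(j,0,0,560,420),c(j,170,175,100,75)])]))
E
python3 ang.py
```

```text
17.2833 [ 532.1 -117.8  139.1] [ 3.14e+00 -3.00e-03  6.93e-01] q [-0.18  0.7   0.54  1.93 -0.56  0.67 -0.16] F [ 4.1 -1.   8.1] T [ 0.01 -0.61 -0.04] w 20.45524989685718 61.06481194496155
shift [0.1 0.4 0.1]
17.3833 [37.  33.5] r 49.93 th 0.736 F [2.9 0.4 6.9] T [ 0.06 -0.59 -0.  ] q [-0.18  0.7   0.54  1.93 -0.56  0.67 -0.16] [ 532.2 -117.8  139.2] [ 3.14e+00 -3.00e-03  6.93e-01] 20.536044260200544 61.064661741256714
```

View pics/z2.png

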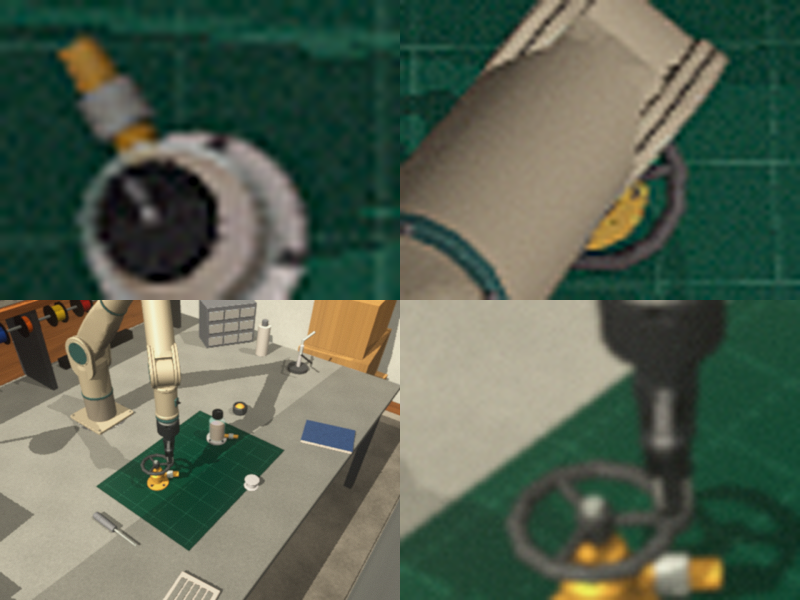

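The picture shows the handle gripped over the stub, the cap line still along its stub, and the bystanders unmoved. The angle is within about 0.01 rad of two full turns from the stop, and the wheel is at rest.

```bash
python3 -c "
from cell import ctrl; print(ctrl.finish_job())"
```

```text
the job is handed in; nothing more can be done
None
```

The job is handed in: the cap is tight against its stop, and the valve was shut hard and then backed off two full turns (within about 0.01 rad by my measurement), with the crank handle still gripped at 17.4 s and the bystanders unmoved.

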